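# Post a salvaged battery pack through the quarantine flap

### The job

Set the blue battery pack with the yellow bands flat on the deck of the yellow quarantine chute, lengthwise in front of the orange sprung flap. Then push it along the chute floor through the flap until it just presses against the sprung buffer hidden under the red hood; how deep the buffer sits is not known, so feel for it, press gently for a moment and do not ram the pack or bottom out the buffer. Lift clear so that the flap swings shut behind the pack, and leave the black charger and everything else on the bench where they are.

Things in the scene. Friction and masses are not known exactly. Their poses are not given: they have to be found in the camera images.
- pack_mid (a point): Centre (half-way up) of the loose battery pack: a blue box with two yellow bands and a white label patch, 80 mm long (its x), 50 mm wide (its y), 38 mm high (its z), 0.2 to 0.42 kg. Starts flat on the bench; either end may lead into the chute.
- chute: Fixed yellow-walled chute. Origin: underside (bench level), on the plane of the gate, mid-lane; x points the way in, y to its left, z up. Floor top at z = 6 mm all along. Lane walls, 40 mm high over the floor, run from x = -30 to 209 mm: right face at y = -29 mm; left face at y = +29 mm up to x = -1 mm, +41 mm beyond x = 10 mm (room for the open flap).
- deck (a point): Middle of the open deck ahead of the gate, on its floor (64 mm before the gate). The deck is 128 mm long (chute x = -128 to 0), 150 mm wide. Two guides, 30 mm high over the floor, flare from 46 mm off the centre line at chute x = -55 mm to the lane's mouth (58 mm wide) at x = -30 mm.
- hood (a point): Front edge of the red hood, mid-lane, on its top, 51 mm above the bench, 125 mm past the gate. The hood covers the lane from there to chute x = 215 mm, its underside 42 mm above the floor; before it the lane is open-topped. Under the hood a rubber-faced buffer plate across the lane stops the pack; its released face lies anywhere from chute x = 160 to 184 mm, different every time.
- flap (a joint): Orange upright leaf, 60 x 36 x 4 mm, across the lane at the gate, hinged on an upright pin at the left (chute y = +35 mm). 0 = shut; swings inwards only, to 1.5 rad, against a spring (0.5 N at its free end when shut, 2 N wide open), and shuts by itself. It sweeps the lane to chute x = 62 mm, so it shuts only once the pack lies wholly beyond that. A finger gone past it cannot be drawn back through it: lift it out upwards.
- buffer (a joint): How far the buffer under the hood is pressed in, m (0 = released, 0.014 = bottomed). It yields from about 3 N and gains 0.7 N per mm: 2 mm takes about 4.6 N, 11 mm (the most allowed) 10.9 N, to which the pack's sliding drag (1 to 5 N with the flap's rub) adds. Let go, it pushes the pack back to its released face.
- charger_mid (a point): Centre of a black charger brick, 85 x 46 x 30 mm, loose on the bench: not to be moved.
- board_a: Loose green circuit board, 90 x 60 x 4 mm, on the bench; not to be moved (origin: centre of underside).
- board_b: Loose green circuit board, 70 x 50 x 4 mm, on the bench; not to be moved.
- watch_a: Loose smartwatch with red straps, about 96 x 42 x 11 mm; not to be moved.
- watch_b: Loose smartwatch with grey straps, about 96 x 42 x 11 mm; not to be moved.
- driver: Loose screwdriver with red handle, 160 mm; not to be moved.
- screwcup: Steel cup, 64 mm across and 50 mm high, on the bench; not to be moved.

How it is judged:
By the outcome, as a careful person would: the job done as asked, in the order asked, and still so for the second after the job is handed in, with the robot touching nothing.
It also fails if it takes over 72 s, if anything falls off the work surface, if the arm or the gripper's body presses on something with over 40 N, if the wrist force passes 120 N, or if a joint passes its speed limit or range.

### The arm

A 6-joint arm with a two-finger parallel gripper is mounted at the origin on the work surface. World frame = base frame: x ahead of the robot, y to its left, z up, the work surface at z = 0. Lengths are in mm, angles in degrees, forces in N, time in s.
With the tool pointing down it reaches from about 300 to 850 mm from the base axis. Payload 4.2 kg.
Tool frame: the origin (TCP) lies at the very end of the fingers, on their centre line; the grasp point (between the pads) lies 19 mm behind it (hold_point_z is the z of the grasp point in the tool frame, in mm); z points along the fingers, y is the direction in which the jaws open and shut (so a half turn about z gives the same grasp; the last joint's range is limited). The gripper opens to 91 mm and grips with 3 to 60 N. Pads are 32 mm wide; open, the fingers measure 118 mm over their backs; the gripper's body (76 mm by 178 mm) begins 60 mm behind the grasp point.
Start: joints at [72.766, 18.312, 89.639, -0, 72.044, -1.146], TCP at [159.348, 552.496, 213.976] pointing down, gripper open.
Joint ranges: [-177.97, 177.97], [-48.28, 115.42], [12.27, 149.76], [-77.06, 257.06], [2.81, 150.46], [-146.56, 146.56]. Speed limits (degrees/s): [147.25, 147.25, 180, 180, 180, 180].

### API

Orientations are given as [roll, pitch, yaw] about the fixed x, y, z axes, in that order (R = Rz(yaw) Ry(pitch) Rx(roll)).
In Python, from workcell import state, grab_frame, job_done, hold_point_z gives the robot as it stands. The module is installed in compiled form; this text tells all that it offers.
- The arm moves only by the shell command python3 -m creep 'ROWS' [FORCE]. ROWS is JSON, a list of rows, each a list of 7 numbers: the closure, from 0 (fully open) to 1 (shut), then the shift along the tool's x, y, z in mm, then the turn, a rotation vector about the tool's x, y, z in degrees. A call has 1 to 5 rows; each row shifts and turns the commanded pose from where the row before left it, along the tool's axes as they then stand; what a row does not reach is not made up. A row lasts 1/8 s, in which the tool goes at most 62.5 mm and 10.7 degrees, less where a joint would pass 70% of its speed; a pose out of reach is approached as far as the arm can. A call is refused whole if a number of a shift passes 62.5 or a number of a turn 10.7, either way. A call with a gripper value outside its range is refused whole. The fingers move at their own pace and stop on an object; FORCE is the grip in N (left out, the last holds). Time passes only in rows, so rows that do not move let the fingers close. It gives the time, the measured TCP pose, the force and the opening at its end, in the units of the state.
- state(): the state, without advancing time (a new reading comes with each control period).
- grab_frame(name): name is "side" or "top" or "wrist"; returns a dict with "frame" (480x640x3 uint8, red, green, blue), "fx", "fy", "cx", "cy" (pixels), "k1" (the pictures are not rectified: a ray, as slopes to the right and down, at radius r is drawn at 1 + k1 r^2 times it, then the intrinsics apply), "view" (4x4, takes a point from world to camera coordinates). Camera axes: x right, y down, z forward; pixel columns grow to the right and rows downward; lengths in mm; the calibration is good to about 2 mm. A picture is of the moment at which its call begins. There is no depth.
- job_done(): hands the job in, once; it reports no verdict.
The state is a dict: "time_s": time; "qpos": joint angles; "qvel": joint speeds; "effort": joint torques, N m; "ee_pos": TCP position; "ee_rot": TCP orientation; "force": force on the tool from outside, world axes, zero at the start; "torque": the same for the moment, N m; "gripper_width": finger opening in mm.
Only numpy, scipy, OpenCV 4.12 (cv2) and the standard library are available. Lean on these libraries where they do the work, as an engineer would, in place of code of your own. Each camera call takes 0.05 s, during which the arm holds its last target.

## Working session

There is one attempt and no reset: what is moved stays moved. The work goes in short steps, Python scripts to look and compute and a shell command to move; the robot and the scene stay as the last step left them, time stands still between calls to the robot, and variables do not carry over. Pictures are saved under pics/ and viewed, and the job is handed in when it is done.

```bash
mkdir -p pics; ls
python3 - <<'E'
from workcell import *
import cv2
print(state(), hold_point_z)
for n in ("side","top","wrist"):
    g=grab_frame(n); cv2.imwrite(f"pics/{n}0.png",g["frame"][:,:,::-1]); print(n,[g[k] for k in("fx","fy","cx","cy","k1")]); print(g["view"])
E
```

```text
pics
{'time_s': 0.0, 'qpos': array([ 7.27659799e+01,  1.83511294e+01,  8.97068157e+01, -1.63314439e-03,
        7.20449555e+01, -1.14597472e+00]), 'qvel': array([-0.0191741 , -0.05214311,  0.05570487, -0.00442221,  0.0403325 ,
       -0.04254849]), 'effort': array([ 1.38530289e-03, -4.12476289e+01, -2.31965178e+01,  7.27747497e-02,
        4.56528284e-02, -1.47211172e-04]), 'ee_pos': array([159.19595417, 551.9846635 , 213.1226509 ]), 'ee_rot': array([-1.79897089e+02, -5.05590516e-04,  1.63912459e+02]), 'force': array([-0.16350579,  0.45882678, -0.22039774]), 'torque': array([0.00502558, 0.03388274, 0.02922323]), 'gripper_width': 91.36933964133584} -18.8
side [607.2400556957564, 607.2400556957564, 311.68048852571735, 250.19107311597813, -0.1555910384353481]
[[ 9.78755314e-01 -2.05024791e-01 -1.69435836e-03 -5.09522513e+02]
 [-1.34942067e-01 -6.37925935e-01 -7.58182788e-01  1.33321959e+02]
 [ 1.54365392e-01  7.42304073e-01 -6.52039868e-01  1.12584456e+03]
 [ 0.00000000e+00  0.00000000e+00  0.00000000e+00  1.00000000e+00]]
top [611.5709907343795, 611.5709907343795, 314.2008510766742, 235.26691907799864, -0.011389968293507984]
[[ 2.09701642e-02 -9.99766543e-01 -5.20693097e-03  1.26012370e+01]
 [-9.95648142e-01 -2.04102055e-02 -9.09296512e-02  5.54259016e+02]
 [ 9.08021484e-02  7.09108086e-03 -9.95843706e-01  1.37969133e+03]
 [ 0.00000000e+00  0.00000000e+00  0.00000000e+00  1.00000000e+00]]
wrist [412.9303928120811, 412.9303928120811, 317.7299304048396, 245.8367720948208, -0.00416454495919028]
[[ 2.77290871e-01  9.60784761e-01 -1.55443446e-03 -5.73099769e+02]
 [ 9.20470327e-01 -2.65191333e-01  2.87067820e-01 -3.16676472e+01]
 [ 2.75398164e-01 -8.10320968e-02 -9.57908999e-01  3.92281484e+02]
 [ 0.00000000e+00  0.00000000e+00  0.00000000e+00  1.00000000e+00]]
```

View pics/side0.png

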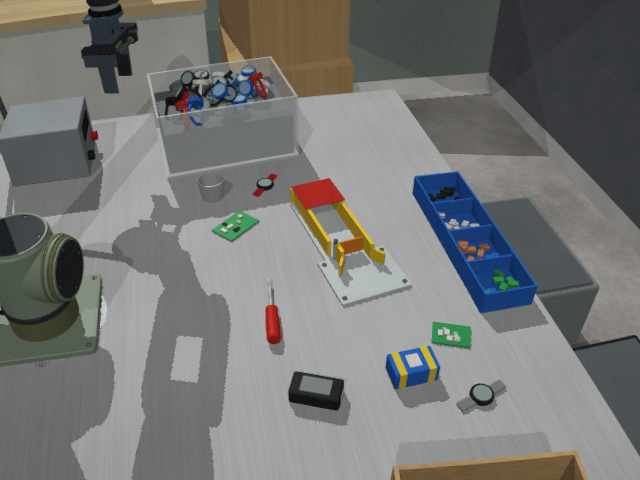

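View pics/top0.png

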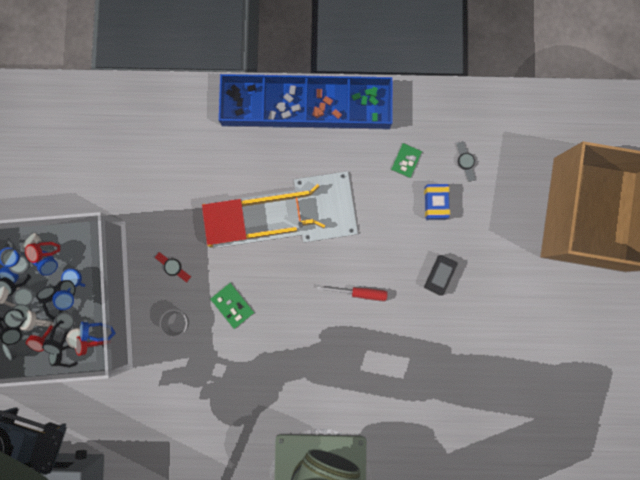

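View pics/wrist0.png

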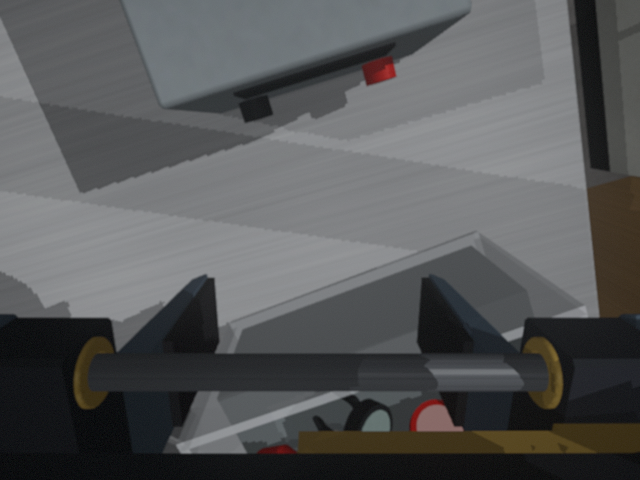

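Top view: the pack is at about (437,202), the chute runs from its deck at (340,205) to the hood at (223,222), and the charger is at (442,274). I'll enlarge both.

```bash
cat > h.py <<'E'
import numpy as np, cv2
from workcell import *
def ray(g,u,v):
    x=np.array([(u-g["cx"])/g["fx"],(v-g["cy"])/g["fy"]]); s=x.copy()
    for _ in range(30): s=x/(1+g["k1"]*(s@s))
    V=np.array(g["view"]); R=V[:3,:3]; c=-R.T@V[:3,3]
    return c,R.T@np.array([s[0],s[1],1])
def onz(g,u,v,z):
    c,d=ray(g,u,v); return c+d*(z-c[2])/d[2]
def proj(g,p):
    V=np.array(g["view"]); q=V[:3,:3]@np.asarray(p,float)+V[:3,3]; s=q[:2]/q[2]; s=s*(1+g["k1"]*(s@s))
    return np.array([g["fx"]*s[0]+g["cx"],g["fy"]*s[1]+g["cy"]])
def crop(g,u0,v0,w,h,k,name):
    cv2.imwrite(f"pics/{name}.png",cv2.resize(g["frame"][v0:v0+h,u0:u0+w,::-1],None,fx=k,fy=k,interpolation=cv2.INTER_CUBIC))
E
python3 - <<'E'
from h import *
g=grab_frame("top")
crop(g,195,160,170,95,4.6,"t_ch"); crop(g,405,170,65,50,12,"t_pk")
g=grab_frame("side")
crop(g,280,170,140,140,4.2,"s_ch"); crop(g,380,335,70,60,10,"s_pk")
E
```

```text
(no output)
```

View pics/t_ch.png

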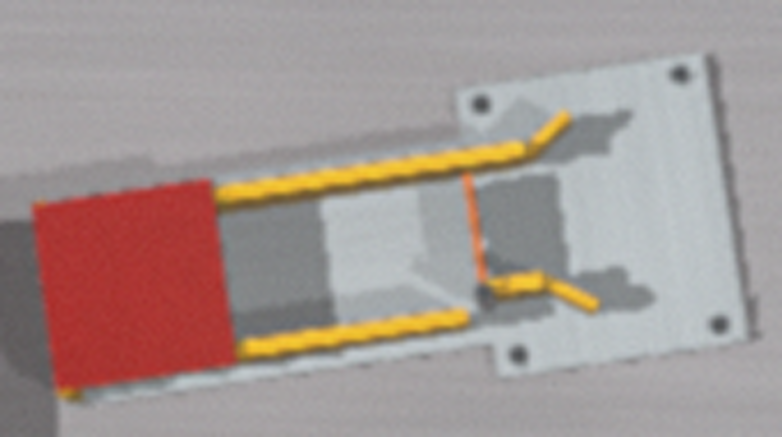

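View pics/t_pk.png

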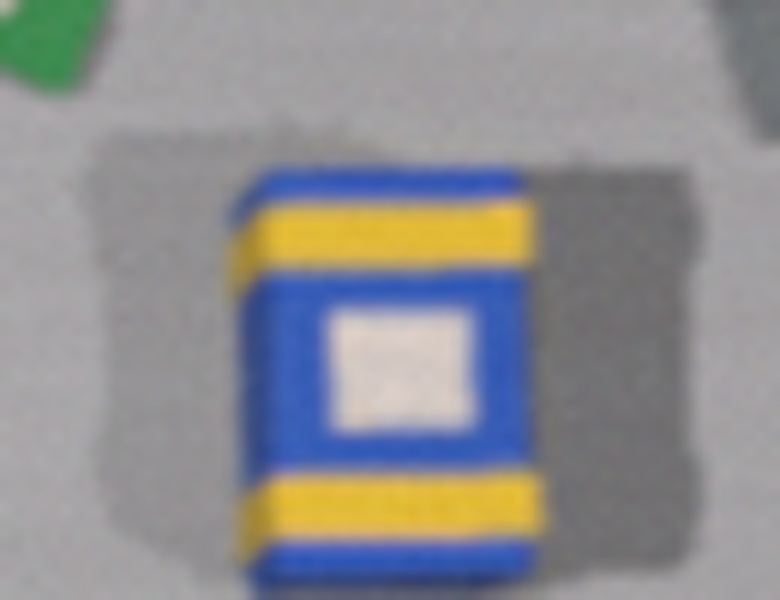

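View pics/s_ch.png

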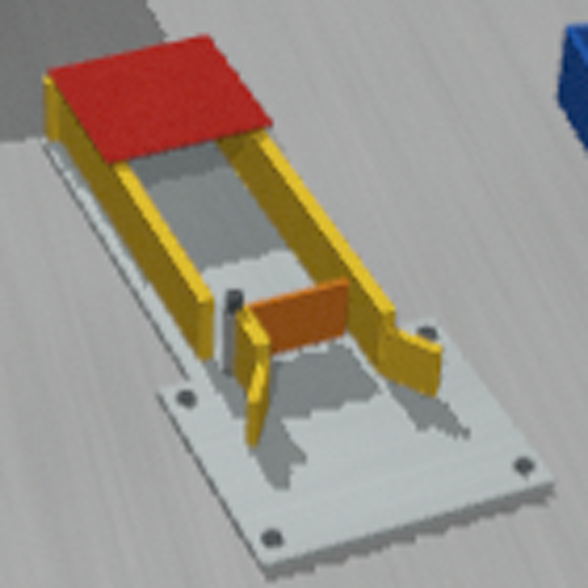

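View pics/s_pk.png

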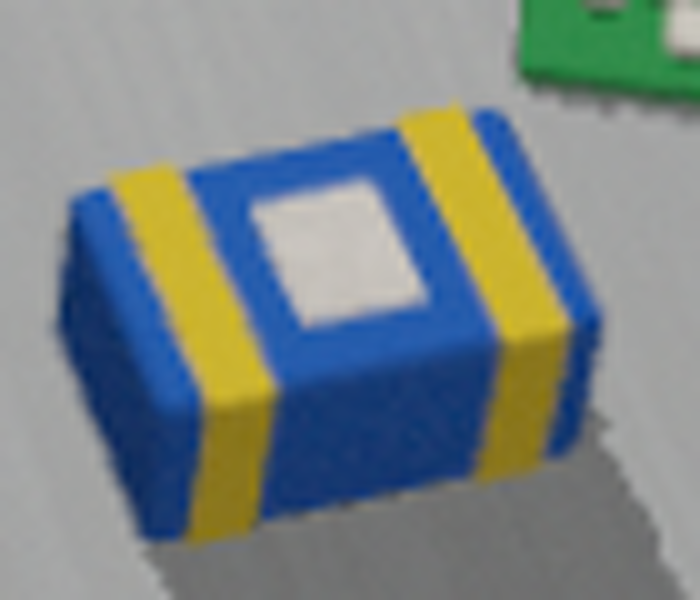

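```bash
cat > fit.py <<'E'
from h import *
from scipy.optimize import least_squares
T=grab_frame("top");S=grab_frame("side")
def px(c,s,o): return [(c[0]+.5)/s-.5+o[0],(c[1]+.5)/s-.5+o[1]]
t=lambda *c:px(c,4.6,(195,160)); s=lambda *c:px(c,4.2,(280,170))
tp=lambda *c:px(c,12,(405,170)); sp=lambda *c:px(c,10,(380,335))
def fit(obs,x0,lab):
    def P(q,l):
        c,n=np.cos(q[2]),np.sin(q[2]); return [q[0]+c*l[0]-n*l[1],q[1]+n*l[0]+c*l[1],l[2]]
    f=lambda q:np.concatenate([proj(g,P(q,l))-p for g,l,p in obs])
    r=least_squares(f,x0,x_scale=[10,10,.1],loss="soft_l1")
    print(lab,r.x[:2].round(1),np.degrees(r.x[2]).round(2)); print(f(r.x).reshape(-1,2).round(1).tolist()); return r.x
ch=[(T,(-128,75,6),t(747,335)),(T,(-128,-75,6),t(712,55)),(T,(0,-75,6),t(458,92)),(T,(0,75,6),t(500,376)),
(S,(-128,75,6),s(265,568)),(S,(-128,-75,6),s(552,485)),(S,(0,75,6),s(163,392)),
(T,(-1,-29,46),t(465,168)),(T,(0,-25,42),t(468,175)),(S,(0,-25,42),s(348,283))]
fit(ch,[500,0,1.5],"chute")
fit([o for o in ch if o[0] is T],[500,0,1.5],"chute top")
fit([o for o in ch if o[0] is S],[500,0,1.5],"chute side")
pk=[(T,(40,25,38),tp(250,168)),(T,(40,-25,38),tp(527,168)),(T,(-40,-25,38),tp(541,582)),(T,(-40,25,38),tp(258,582)),
(S,(-40,25,38),sp(72,190)),(S,(40,25,38),sp(497,105)),(S,(40,-25,38),sp(605,318)),(S,(-40,-25,38),sp(170,412)),(S,(-40,-25,0),sp(142,545))]
fit(pk,[600,-200,0],"pack A(len x)")
fit([(g,(l[0],l[1],l[2]),p) for g,l,p in pk if g is T],[600,-200,0],"top");
fit([(g,(l[0],l[1],l[2]),p) for g,l,p in pk if g is S],[600,-200,0],"side")
for n,c in dict(board=(392,170),board2=(412,179),watch1=(472,180),watch2=(457,145)).items(): print(n,onz(T,*c,4).round())
E
python3 fit.py
```

```text
chute [614.5  61. ] 99.87
[[1.1, 0.8], [-1.3, -1.2], [0.1, -1.0], [0.5, 0.1], [-1.0, -0.6], [0.2, -1.3], [-2.0, -0.5], [1.3, -1.1], [0.6, -0.6], [-0.8, 0.3]]
chute top [613.2  62.1] 99.6
[[0.5, 1.6], [-1.6, -0.4], [-0.3, -0.5], [-0.2, 0.7], [0.9, -0.6], [0.1, -0.1]]
chute side [616.4  59. ] 99.43
[[-0.4, -0.1], [1.1, -0.5], [-1.0, -0.2], [0.3, 0.9]]
pack A(len x) [ 639.5 -258.2] 2.11
[[1.5, -0.6], [0.2, -1.0], [0.3, -0.8], [2.0, -0.5], [-1.5, -0.7], [-0.1, -1.3], [0.3, -0.5], [-1.4, -0.0], [-0.7, 0.6]]
top [ 637.8 -256. ] 1.41
[[0.7, -0.0], [-0.6, -0.1], [-0.9, 0.0], [0.8, 0.1]]
side [ 640.4 -259.2] 2.01
[[-0.8, -0.4], [0.7, -1.0], [1.0, -0.1], [-0.7, 0.3], [-0.1, 0.9]]
board [ 714. -156.    4.]
board2 [ 693. -203.    4.]
watch1 [ 694. -344.    4.]
watch2 [ 777. -309.    4.]
```

Chute pose is about (614,61.5) with yaw 99.6°, and the pack is about (639,-257.5) with yaw 1.8°. I'll head over the pack.

```bash
python3 -m creep '[[0,-34,-32,0,0,0,0],[0,-34,-32,0,0,0,0],[0,-34,-32,0,0,0,0],[0,-34,-32,0,0,0,0],[0,-34,-32,0,0,0,0]]'
python3 -m creep '[[0,-34,-32,0,0,0,0],[0,-34,-32,0,0,0,0],[0,-34,-32,0,0,0,0],[0,-34,-32,0,0,0,0],[0,-34,-32,0,0,0,0]]'
python3 -m creep '[[0,-34,-32,0,0,0,0],[0,-34,-32,0,0,0,0],[0,-34,-32,0,0,0,0],[0,-34,-32,0,0,0,0],[0,-34,-32,0,0,0,0]]'
python3 -m creep '[[0,-34,-32,0,0,0,0],[0,-34,-32,0,0,0,0],[0,-34,-32,0,0,0,0],[0,-34,-32,0,0,0,0],[0,0,0,0,0,0,0]]'
python3 -m creep '[[0,0,0,0,0,0,-9],[0,0,0,0,0,0,-9],[0,0,0,0,0,0,0],[0,0,0,0,0,0,0]]'
```

```text
time_s: 0.98
ee_pos: [279.0, 350.3, 214.1]
ee_rot: [180.0, 0.0, 163.9]
force: [0.1, 0.7, 0.5]
gripper_width: 91.2
time_s: 1.6
ee_pos: [398.0, 149.4, 214.2]
ee_rot: [180.0, 0.0, 163.9]
force: [1.9, 0.6, -0.2]
gripper_width: 91.2
time_s: 2.22
ee_pos: [517.0, -51.5, 214.0]
ee_rot: [180.0, 0.0, 163.9]
force: [0.3, 0.9, -0.5]
gripper_width: 91.3
time_s: 2.85
ee_pos: [612.5, -213.4, 212.8]
ee_rot: [-180.0, -0.0, 163.7]
force: [-0.2, 0.4, -0.5]
gripper_width: 91.2
time_s: 3.35
ee_pos: [611.3, -210.1, 214.1]
ee_rot: [180.0, -0.0, -178.2]
force: [-0.8, 0.5, -0.7]
gripper_width: 91.3
```

```bash
python3 -m creep '[[0,-13,-24,0,0,0,0],[0,-13,-24,30,0,0,0],[0,0,0,30,0,0,0],[0,0,0,0,0,0,0],[0,0,0,0,0,0,0]]'
python3 - <<'E'
from h import *
print(state()["ee_pos"],state()["ee_rot"],state()["force"])
g=grab_frame("wrist"); cv2.imwrite("pics/w1.png",g["frame"][:,:,::-1])
V=np.array(g["view"]); print(-V[:3,:3].T@V[:3,3])
for a in (40,-40):
  for b in (25,-25):
    c,s=np.cos(np.radians(1.8)),np.sin(np.radians(1.8))
    print(a,b,proj(g,(639+c*a-s*b,-257.5+s*a+c*b,38)).round(1))
E
```

```text
time_s: 3.98
ee_pos: [639.7, -257.7, 155.3]
ee_rot: [-180.0, 0.1, -178.1]
force: [0.6, -0.3, 0.1]
gripper_width: 91.4
[ 639.68526098 -257.72483011  155.25507605] [-1.79962288e+02  9.46150753e-02 -1.78104539e+02] [ 0.62786225 -0.33378334  0.12166427]
[ 556.98599793 -261.29490062  325.8903242 ]
40 25 [352.4 290.7]
40 -25 [286.  290.6]
-40 25 [355.4 184.4]
-40 -25 [283.6 184.3]
```

View pics/w1.png

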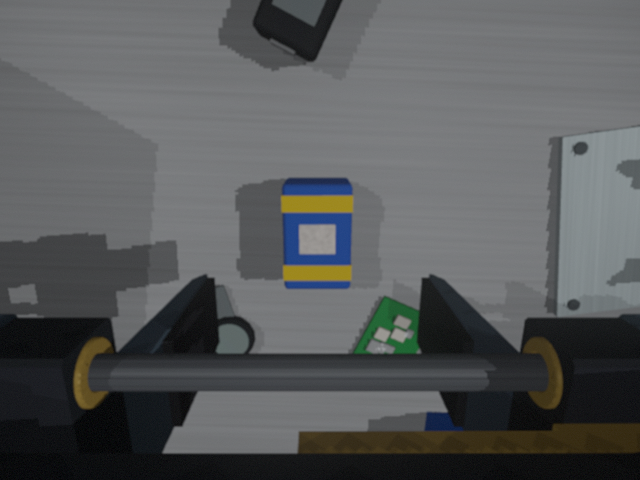

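Wrist view: the pack's top face spans about (283–353, 183–288), within about 2 px of prediction. I'll descend and grip.

```bash
python3 -m creep '[[0,0,0,40,0,0,0],[0,0,0,40,0,0,0],[0,0,0,35,0,0,0],[0,0,0,20,0,0,0],[0,0,0,13,0,0,0]]'
python3 -m creep '[[0,0,0,0,0,0,0],[0,0,0,0,0,0,0],[0.6,0,0,0,0,0,0],[0.6,0,0,0,0,0,0],[0.6,0,0,0,0,0,0]]' 25
python3 -m creep '[[0.6,0,0,0,0,0,0],[0.6,0,0,0,0,0,0],[0.6,0,0,0,0,0,0]]'
```

```text
time_s: 4.65
ee_pos: [639.8, -257.8, 6.5]
ee_rot: [-180.0, 0.1, -178.1]
force: [-0.5, -0.4, 0.4]
gripper_width: 91.1
time_s: 5.28
ee_pos: [639.3, -257.8, 6.2]
ee_rot: [-180.0, 0.0, -178.1]
force: [1.1, 0.9, -0.7]
gripper_width: 63.9
time_s: 5.65
ee_pos: [639.1, -257.9, 5.9]
ee_rot: [-180.0, 0.0, -178.1]
force: [-0.5, 0.2, 1.3]
gripper_width: 50.1
```

```bash
python3 -m creep '[[0.6,0,0,-10,0,0,0],[0.6,0,0,-35,0,0,0],[0.6,0,0,-45,0,0,0],[0.6,0,0,0,0,0,0],[0.6,0,0,0,0,0,0]]'
python3 -m creep '[[0.6,1,40,0,0,0,0],[0.6,1,41,0,0,0,0],[0.6,1,41,0,0,0,0],[0.6,1,41,0,0,0,0],[0.6,0,41,0,0,0,0]]'
python3 -m creep '[[0.6,0,40,0,0,0,0],[0.6,0,0,0,0,0,10.3],[0.6,0,0,0,0,0,10.3],[0.6,0,0,0,0,0,10.3],[0.6,0,0,0,0,0,10.3]]'
python3 -m creep '[[0.6,0,0,0,0,0,10.3],[0.6,0,0,0,0,0,10.3],[0.6,0,0,0,0,0,10.3],[0.6,0,0,0,0,0,10.2],[0.6,0,0,0,0,0,0]]'
python3 -m creep '[[0.6,0,0,0,0,0,0],[0.6,0,0,0,0,0,0],[0.6,0,0,0,0,0,0]]'
python3 - <<'E'
from h import *
print(state()["ee_pos"],state()["ee_rot"],state()["force"])
for n in("wrist","side","top"):
  g=grab_frame(n); cv2.imwrite(f"pics/{n}2.png",g["frame"][:,:,::-1])
  if n=="wrist":
    e,f,V=g,g["frame"],g["view"]; import pickle; pickle.dump(g,open("w2.pkl","wb"))
  if n=="side": crop(g,280,150,150,150,4,"s2c")
  if n=="top": crop(g,195,130,190,130,4.2,"t2c")
E
```

```text
time_s: 6.28
ee_pos: [638.1, -257.3, 94.6]
ee_rot: [179.9, -0.1, -178.1]
force: [-0.1, 0.3, -3.9]
gripper_width: 49.7
time_s: 6.9
ee_pos: [626.4, -52.6, 93.3]
ee_rot: [179.9, -0.3, -178.1]
force: [-0.6, 0.9, -2.9]
gripper_width: 49.8
time_s: 7.52
ee_pos: [625.2, -13.9, 93.3]
ee_rot: [-179.8, -0.2, 140.4]
force: [-0.6, -0.5, -4.2]
gripper_width: 50.1
time_s: 8.15
ee_pos: [625.5, -14.0, 93.7]
ee_rot: [-179.8, -0.1, 99.7]
force: [0.2, -0.3, -2.9]
gripper_width: 50.3
time_s: 8.52
ee_pos: [626.9, -14.1, 95.8]
ee_rot: [-180.0, -0.0, 99.7]
force: [-0.6, 0.6, -3.8]
gripper_width: 50.1
[626.94357997 -14.08730212  95.81557998] [-1.79990911e+02 -5.97076814e-03  9.96527333e+01] [-0.63193805  0.56226112 -3.83762254]
```

View pics/wrist2.png

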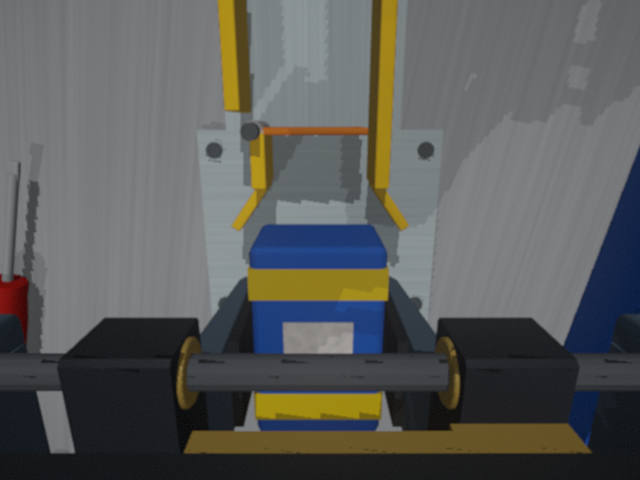

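View pics/s2c.png

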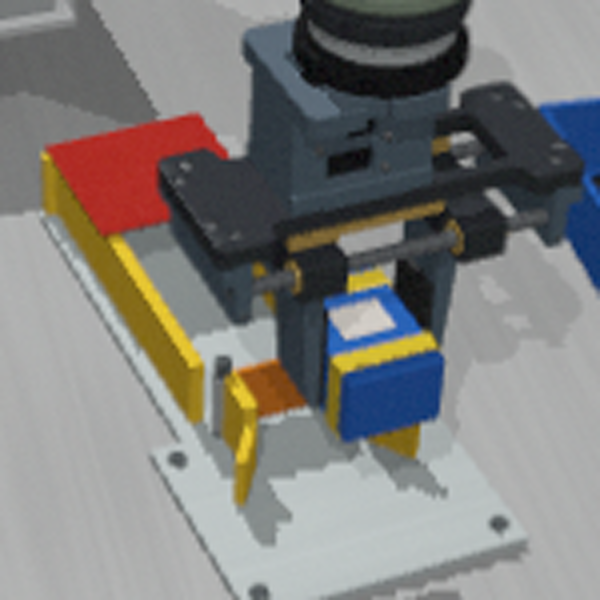

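```bash
cat > fit2.py <<'E'
from h import *
import pickle
from scipy.optimize import least_squares
g=pickle.load(open("w2.pkl","rb")); crop(g,180,90,290,180,2.7,"w2c")
o=[((0,75,6),(198,130)),((0,-75,6),(442,129)),((0,-25,42),(370,131)),((-55,46,36),(236,228)),((-55,-46,36),(406,228))]
def P(q,l):
    c,n=np.cos(q[2]),np.sin(q[2]); return [q[0]+c*l[0]-n*l[1],q[1]+n*l[0]+c*l[1],l[2]]
f=lambda q:np.concatenate([proj(g,P(q,l))-p for l,p in o])
r=least_squares(f,[614,61,1.74],x_scale=[10,10,.1]); print(r.x[:2],np.degrees(r.x[2])); print(f(r.x).reshape(-1,2).round(1).tolist())
q=r.x
for l in ((-55,46,36),(-30,29,36),(-30,-29,46),(-1,-29,46),(10,41,46),(100,41,46),(80,-29,46)): print(l,proj(g,P(q,l)).round())
E
python3 fit2.py
```

```text
[614.77444001  61.83984331] 99.73873244436307
[[-0.7, -0.8], [2.2, -0.3], [-1.2, -1.0], [5.1, 1.1], [-5.2, 0.9]]
(-55, 46, 36) [241. 229.]
(-30, 29, 36) [269. 186.]
(-30, -29, 46) [375. 188.]
(-1, -29, 46) [377. 132.]
(10, 41, 46) [240. 110.]
(100, 41, 46) [ 229. -102.]
(80, -29, 46) [384. -50.]
```

```bash
sleep 1; ls -la pics/w2c.png
```

```text
-rw-r--r-- 1 agent agent 329377 Dec  5 22:10 pics/w2c.png
```

View pics/w2c.png

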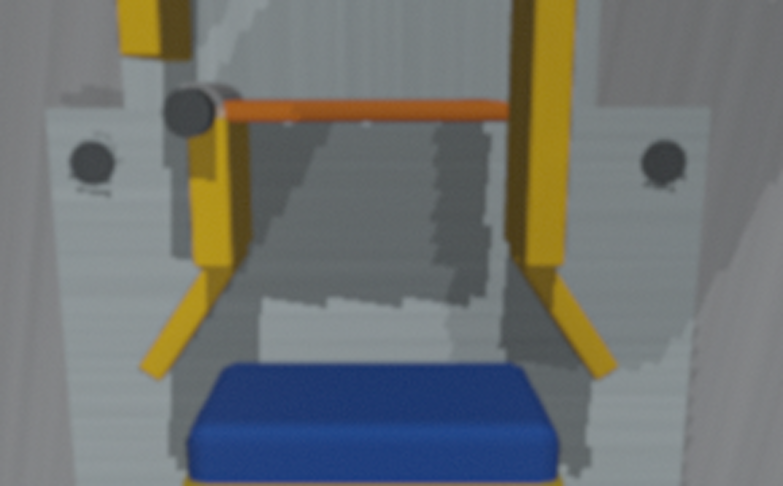

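The wrist fit agrees with the earlier one: origin (614.7,61.9), yaw 99.7°. The pack sits about 1 mm off the lane centre, with its nose at chute x≈-37. Lowering it now.

```bash
python3 -m creep '[[0.6,0,-1,30,0,0,0],[0.6,0,0,30,0,0,0],[0.6,0,0,15,0,0,0],[0.6,0,0,5,0,0,0],[0.6,0,0,0,0,0,0]]'
python3 -m creep '[[0.6,0,0,2,0,0,0],[0.6,0,0,0,0,0,0],[0.6,0,0,0,0,0,0]]'
```

```text
time_s: 9.3
ee_pos: [626.6, -14.3, 16.5]
ee_rot: [179.9, 0.0, 99.6]
force: [-0.7, -0.5, -3.1]
gripper_width: 49.8
time_s: 9.68
ee_pos: [626.2, -14.2, 14.3]
ee_rot: [180.0, 0.0, 99.6]
force: [-0.4, 0.4, -2.8]
gripper_width: 49.8
```

```bash
python3 -m creep '[[0.6,0,0,1.2,0,0,0],[0.6,0,0,0,0,0,0],[0.6,0,0,0,0,0,0]]'
python3 -m creep '[[0.6,0,0,1,0,0,0],[0.6,0,0,0,0,0,0],[0.6,0,0,0,0,0,0]]'
```

```text
time_s: 10.05
ee_pos: [626.0, -14.3, 12.7]
ee_rot: [-180.0, -0.0, 99.6]
force: [0.4, 0.5, -4.2]
gripper_width: 49.7
time_s: 10.42
ee_pos: [626.2, -14.2, 11.9]
ee_rot: [180.0, 0.0, 99.6]
force: [-0.6, -0.3, -1.6]
gripper_width: 49.6
```

```bash
python3 -m creep '[[0.25,0,0,0.3,0,0,0],[0.25,0,0,0,0,0,0],[0.25,0,0,0,0,0,0],[0.25,0,0,0,0,0,0]]'
python3 -m creep '[[0.25,0,0,-20,0,0,0],[0.25,0,0,-45,0,0,0],[0.25,0,0,-25,0,0,0],[0.25,0,0,0,0,0,0],[0.25,0,0,0,0,0,0]]'
python3 - <<'E'
from h import *
print(state()["ee_pos"],state()["ee_rot"],state()["force"])
g=grab_frame("wrist"); crop(g,160,60,330,240,2.3,"w3c")
import pickle; pickle.dump(g,open("w3.pkl","wb"))
g=grab_frame("side");crop(g,280,150,150,150,4,"s3c")
E
```

```text
time_s: 10.92
ee_pos: [626.1, -14.2, 11.5]
ee_rot: [180.0, -0.0, 99.6]
force: [0.2, 0.2, 0.2]
gripper_width: 68.5
time_s: 11.55
ee_pos: [625.2, -14.2, 100.3]
ee_rot: [-179.9, -0.0, 99.6]
force: [0.1, 0.2, -0.1]
gripper_width: 68.3
[625.19180561 -14.21771824 100.31374093] [-1.79891148e+02 -2.75567261e-02  9.96111147e+01] [ 0.0888492   0.15663608 -0.12549149]
```

View pics/w3c.png

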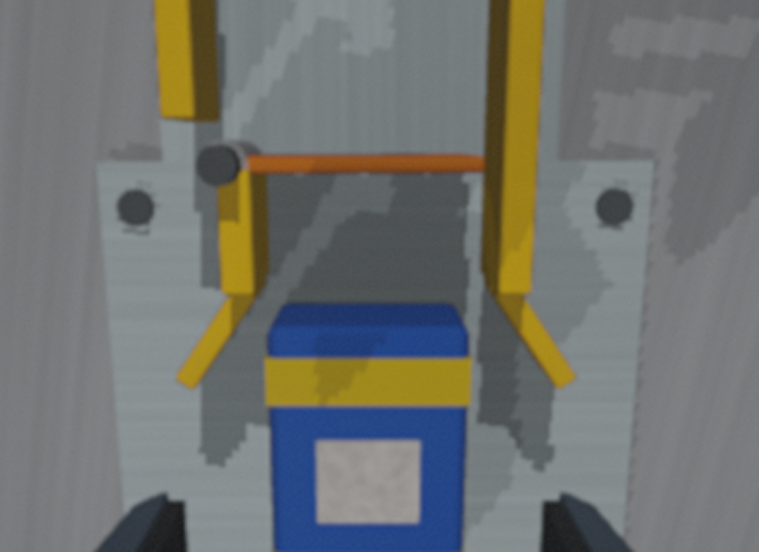

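View pics/s3c.png

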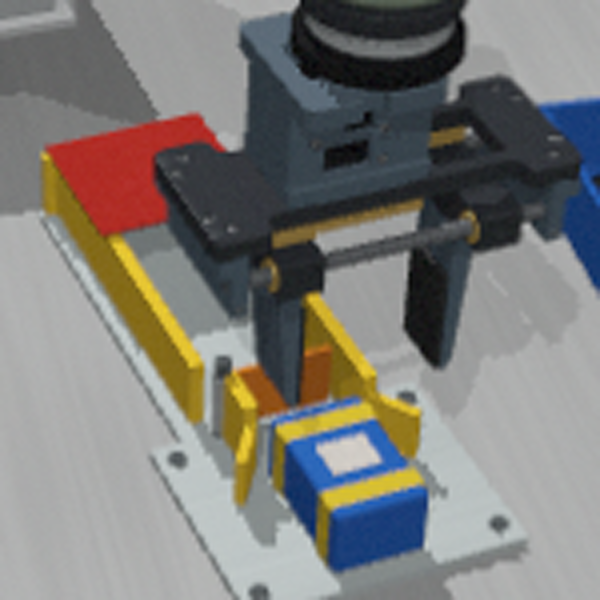

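The pack is flat on the deck, aligned with the lane and about 2 mm left of centre. I'll move behind it, close the gripper and descend.

```bash
python3 -m creep '[[1,-35,-1,0,0,0,0],[1,-35,0,0,0,0,0],[1,0,0,0,0,0,0],[1,0,0,0,0,0,0],[1,0,0,0,0,0,0]]'
python3 -m creep '[[1,0,0,30,0,0,0],[1,0,0,30,0,0,0],[1,0,0,20,0,0,0],[1,0,0,6,0,0,0],[1,0,0,0,0,0,0]]'
python3 -m creep '[[1,0,0,0,0,0,0]]'
python3 - <<'E'
from h import *
print(state()["ee_pos"],state()["ee_rot"],state()["force"])
g=grab_frame("side");crop(g,280,150,150,170,3.5,"s4c")
E
```

```text
time_s: 12.28
ee_pos: [636.3, -82.4, 101.0]
ee_rot: [-179.9, -0.0, 99.7]
force: [0.3, 0.2, 0.3]
gripper_width: 21.3
time_s: 12.9
ee_pos: [636.9, -82.9, 15.6]
ee_rot: [180.0, -0.0, 99.7]
force: [0.1, 0.0, 0.0]
gripper_width: 0.5
time_s: 13.02
ee_pos: [637.5, -83.3, 16.5]
ee_rot: [179.9, 0.0, 99.6]
force: [-1.0, 0.0, 0.8]
gripper_width: 0.4
[637.51592436 -83.30282256  16.54826887] [1.79886728e+02 2.93506686e-02 9.96305215e+01] [-1.01866192  0.01706691  0.81104369]
```

View pics/s4c.png

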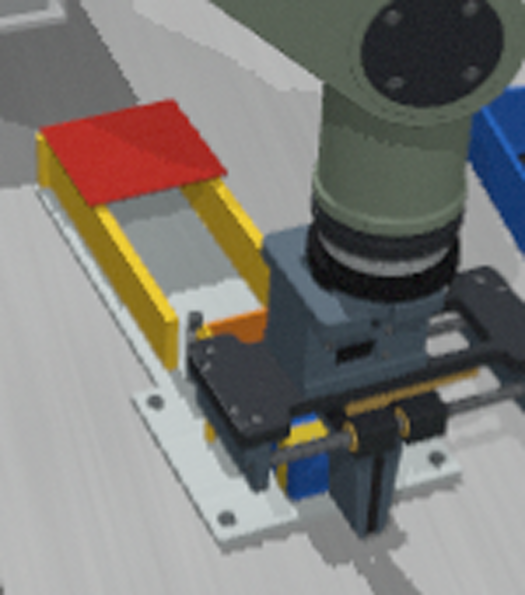

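```bash
python3 -m creep '[[1,4,0,0,0,0,0],[1,4,0,0,0,0,0],[1,4,0,0,0,0,0],[1,4,0,0,0,0,0],[1,4,0,0,0,0,0]]'
python3 -m creep '[[1,6,0.5,0,0,0,0],[1,6,0.5,0,0,0,0],[1,6,0.5,0,0,0,0],[1,6,0,0,0,0,0],[1,6,0,0,0,0,0]]'
```

```text
time_s: 13.7
ee_pos: [633.7, -63.9, 15.6]
ee_rot: [180.0, 0.0, 99.6]
force: [-0.3, -2.4, 0.4]
gripper_width: 0.3
time_s: 14.32
ee_pos: [630.6, -34.1, 15.7]
ee_rot: [179.9, 0.1, 99.7]
force: [2.9, -7.4, 1.1]
gripper_width: 0.6
```

Run:
```python
from h import *
g=grab_frame("wrist");cv2.imwrite("pics/w5.png",g["frame"][:,:,::-1])
```

```text
(no output)
```

View pics/w5.png

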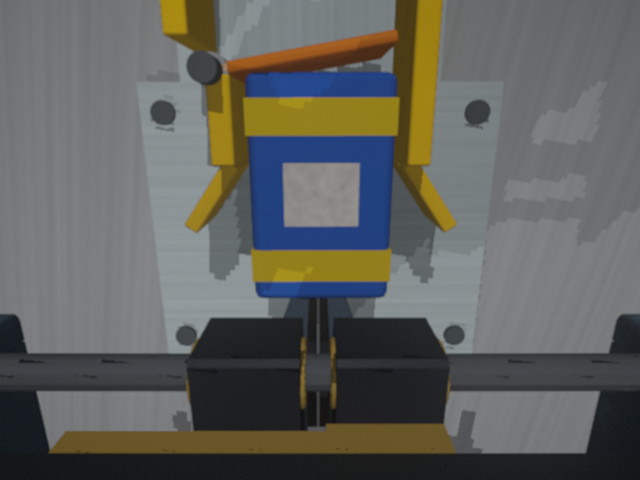

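Wrist view: the pack nose at (320,75) is swinging the flap open, and the pack is straight in the lane. I'll keep pushing.

```bash
python3 -m creep '[[1,6,0,0,0,0,0],[1,6,0,0,0,0,0],[1,6,0,0,0,0,0],[1,6,0,0,0,0,0],[1,6,0,0,0,0,0]]'
python3 -m creep '[[1,6,0,0,0,0,0],[1,6,0,0,0,0,0],[1,6,0,0,0,0,0],[1,6,0,0,0,0,0],[1,6,0,0,0,0,0]]'
python3 -m creep '[[1,6,0,0,0,0,0],[1,6,0,0,0,0,0],[1,6,0,0,0,0,0],[1,6,0,0,0,0,0],[1,6,0,0,0,0,0]]'
python3 - <<'E'
from h import *
print(state()["ee_pos"],state()["force"])
g=grab_frame("wrist");cv2.imwrite("pics/w6.png",g["frame"][:,:,::-1])
E
```

```text
time_s: 15.0
ee_pos: [625.8, -4.7, 15.7]
ee_rot: [179.9, 0.1, 99.6]
force: [2.0, -6.7, 1.2]
gripper_width: 0.6
time_s: 15.62
ee_pos: [620.3, 25.1, 15.6]
ee_rot: [179.9, 0.1, 99.6]
force: [1.7, -5.3, 1.5]
gripper_width: 0.4
time_s: 16.25
ee_pos: [615.4, 55.0, 15.7]
ee_rot: [179.9, 0.0, 99.6]
force: [2.0, -4.3, 1.1]
gripper_width: 0.4
[615.37286933  55.00580662  15.65096833] [ 1.96970714 -4.25150197  1.05319717]
```

View pics/w6.png

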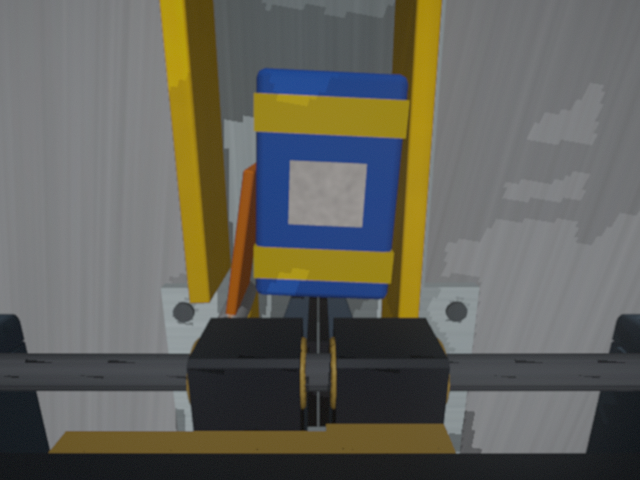

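Wrist view: the pack is past the open flap at (245,210) and riding along the right wall. Its nose is at about chute x=90.

```bash
python3 -m creep '[[1,6,0,0,0,0,0],[1,6,0,0,0,0,0],[1,6,0,0,0,0,0],[1,6,0,0,0,0,0],[1,6,0,0,0,0,0]]'
python3 -m creep '[[1,5,0,0,0,0,0],[1,5,0,0,0,0,0],[1,4,0,0,0,0,0],[1,3,0,0,0,0,0],[1,2,0,0,0,0,0]]'
python3 - <<'E'
from h import *
print(state()["ee_pos"],state()["force"])
g=grab_frame("wrist");cv2.imwrite("pics/w7.png",g["frame"][:,:,::-1])
import pickle; pickle.dump(g,open("w7.pkl","wb"))
E
```

```text
time_s: 16.92
ee_pos: [610.4, 84.6, 15.6]
ee_rot: [179.9, 0.0, 99.6]
force: [2.8, -3.9, 2.3]
gripper_width: 0.7
time_s: 17.55
ee_pos: [606.8, 103.2, 15.6]
ee_rot: [180.0, 0.0, 99.6]
force: [1.0, -4.3, 3.0]
gripper_width: 0.7
[606.78619413 103.21119965  15.62418998] [ 0.97966684 -4.28862767  2.95230991]
```

View pics/w7.png

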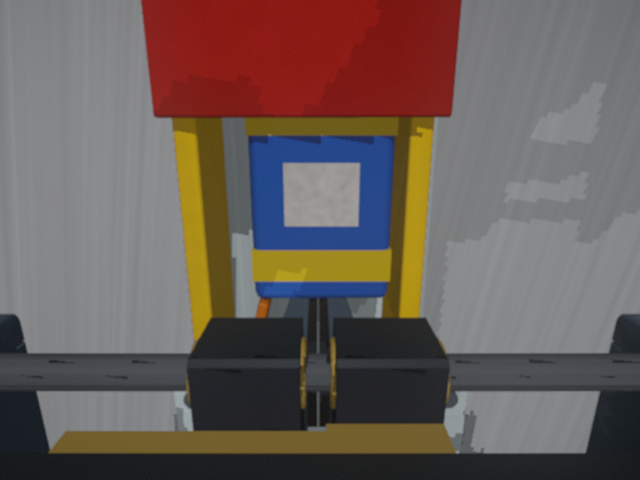

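```bash
python3 -m creep '[[1,3,0,0,0,0,0],[1,3,0,0,0,0,0],[1,2,0,0,0,0,0],[1,2,0,0,0,0,0],[1,2,0,0,0,0,0]]'
python3 -m creep '[[1,2,0,0,0,0,0],[1,2,0,0,0,0,0],[1,1,0,0,0,0,0]]'
python3 -m creep '[[1,1,0,0,0,0,0],[1,1,0,0,0,0,0]]'
```

```text
time_s: 18.23
ee_pos: [604.7, 114.8, 15.6]
ee_rot: [180.0, 0.0, 99.6]
force: [2.5, -4.8, 2.9]
gripper_width: 0.0
time_s: 18.6
ee_pos: [603.8, 119.8, 15.6]
ee_rot: [-180.0, 0.0, 99.6]
force: [2.7, -4.8, 2.3]
gripper_width: 0.5
time_s: 18.85
ee_pos: [603.5, 121.7, 15.6]
ee_rot: [180.0, 0.0, 99.6]
force: [2.6, -4.8, 3.1]
gripper_width: 0.5
```

Steady drag is about 5 N. Now feeling forward at 1 mm per row.

```bash
for i in 1; do :; done; python3 -m creep '[[1,1,0,0,0,0,0],[1,1,0,0,0,0,0]]'
python3 -m creep '[[1,1,0,0,0,0,0],[1,1,0,0,0,0,0]]'
```

```text
time_s: 19.1
ee_pos: [603.2, 123.6, 15.6]
ee_rot: [180.0, 0.0, 99.6]
force: [0.3, -5.1, 3.1]
gripper_width: 0.6
time_s: 19.35
ee_pos: [602.8, 125.6, 15.6]
ee_rot: [180.0, 0.0, 99.6]
force: [2.5, -5.2, 2.4]
gripper_width: -0.1
```

```bash
python3 -m creep '[[1,1,0,0,0,0,0],[1,1,0,0,0,0,0]]'
python3 -m creep '[[1,1,0,0,0,0,0],[1,1,0,0,0,0,0]]'
```

```text
time_s: 19.6
ee_pos: [602.5, 127.6, 15.6]
ee_rot: [180.0, 0.0, 99.6]
force: [1.9, -5.2, 2.4]
gripper_width: 0.5
time_s: 19.85
ee_pos: [602.1, 129.5, 15.6]
ee_rot: [-180.0, 0.0, 99.6]
force: [2.1, -4.8, 2.0]
gripper_width: 0.5
```

```bash
python3 -m creep '[[1,1,0,0,0,0,0],[1,1,0,0,0,0,0]]'
python3 -m creep '[[1,1,0,0,0,0,0],[1,1,0,0,0,0,0]]'
```

```text
time_s: 20.1
ee_pos: [601.8, 131.5, 15.6]
ee_rot: [-180.0, 0.0, 99.6]
force: [1.9, -4.4, 3.1]
gripper_width: 0.5
time_s: 20.35
ee_pos: [601.4, 133.4, 15.6]
ee_rot: [-180.0, 0.0, 99.6]
force: [1.1, -4.7, 2.7]
gripper_width: 0.6
```

```bash
python3 -m creep '[[1,1,0,0,0,0,0],[1,1,0,0,0,0,0]]'
python3 - <<'E'
from h import *
g=grab_frame("wrist");cv2.imwrite("pics/w8.png",g["frame"][:,:,::-1])
E
```

```text
time_s: 20.6
ee_pos: [600.8, 135.5, 15.6]
ee_rot: [-180.0, 0.0, 99.6]
force: [0.7, -5.0, 3.0]
gripper_width: 0.3
```

View pics/w8.png

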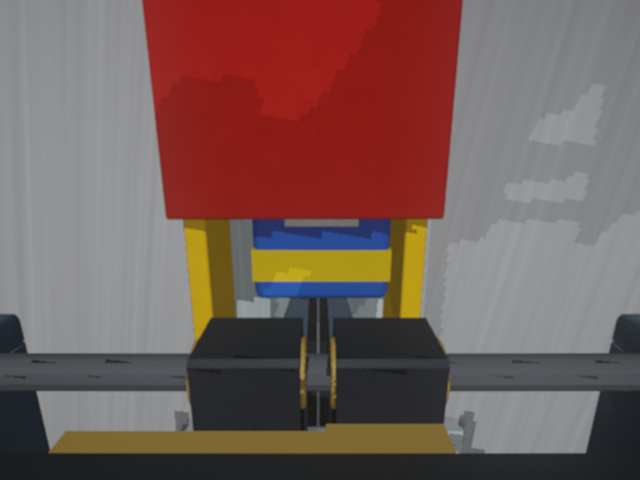

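No contact yet, with the nose at about 172 mm. The drag is constant and the pack sits straight.

```bash
python3 -m creep '[[1,1,0,0,0,0,0],[1,1,0,0,0,0,0]]'
python3 -m creep '[[1,1,0,0,0,0,0],[1,1,0,0,0,0,0]]'
```

```text
time_s: 20.9
ee_pos: [600.5, 137.4, 15.6]
ee_rot: [-180.0, 0.0, 99.6]
force: [0.3, -5.3, 4.5]
gripper_width: 0.3
time_s: 21.15
ee_pos: [600.1, 139.4, 15.6]
ee_rot: [-180.0, 0.0, 99.6]
force: [0.7, -5.4, 4.3]
gripper_width: 1.0
```

```bash
python3 -m creep '[[1,1,0,0,0,0,0],[1,1,0,0,0,0,0]]'
```

```text
time_s: 21.4
ee_pos: [600.1, 140.4, 15.6]
ee_rot: [-180.0, 0.1, 99.7]
force: [1.9, -9.0, 4.8]
gripper_width: 0.6
```

The force jumped by about 4 N, so this is the buffer, at TCP y≈139.7. I'll press a few mm more and hold.

```bash
python3 -m creep '[[1,1,0,0,0,0,0],[1,1,0,0,0,0,0]]'
python3 -m creep '[[1,1,0,0,0,0,0],[1,0,0,0,0,0,0]]'
```

```text
time_s: 21.65
ee_pos: [599.9, 142.0, 15.6]
ee_rot: [-180.0, 0.1, 99.7]
force: [2.3, -10.9, 4.9]
gripper_width: 0.4
time_s: 21.9
ee_pos: [599.7, 142.9, 15.7]
ee_rot: [-180.0, 0.2, 99.7]
force: [2.0, -11.4, 4.5]
gripper_width: 0.6
```

```bash
python3 -m creep '[[1,1,0,0,0,0,0],[1,0.5,0,0,0,0,0],[1,0,0,0,0,0,0],[1,0,0,0,0,0,0],[1,0,0,0,0,0,0]]'
python3 -m creep '[[1,0,0,0,0,0,0],[1,0,0,0,0,0,0],[1,0,0,0,0,0,0],[1,0,0,0,0,0,0],[1,0,0,0,0,0,0]]'
```

```text
time_s: 22.52
ee_pos: [599.5, 144.0, 15.6]
ee_rot: [-180.0, 0.2, 99.7]
force: [1.9, -10.5, 4.4]
gripper_width: 0.5
time_s: 23.15
ee_pos: [599.5, 144.0, 15.6]
ee_rot: [-180.0, 0.2, 99.7]
force: [3.2, -10.2, 3.5]
gripper_width: 0.4
```

The buffer has been pressed about 4 mm at roughly 10 N for over a second. Easing back so it releases the pack, then lifting straight up.

```bash
python3 -m creep '[[1,-2,0,0,0,0,0],[1,-2,0,0,0,0,0],[1,-2,0,0,0,0,0],[1,-2,0,0,0,0,0],[1,-2,0,0,0,0,0]]'
python3 -m creep '[[1,-2,0,0,0,0,0],[1,-2,0,0,0,0,0],[1,0,0,0,0,0,0]]'
python3 -m creep '[[1,0,0,-10,0,0,0],[1,0,0,-15,0,0,0],[1,0,0,-30,0,0,0],[1,0,0,-50,0,0,0],[1,0,0,0,0,0,0]]'
python3 - <<'E'
from h import *
print(state()["ee_pos"],state()["force"])
g=grab_frame("wrist");cv2.imwrite("pics/w9.png",g["frame"][:,:,::-1])
g=grab_frame("side");crop(g,280,150,150,150,4,"s9c")
E
```

```text
time_s: 23.78
ee_pos: [600.5, 136.5, 15.1]
ee_rot: [-179.9, -0.0, 99.6]
force: [0.8, 0.5, 0.0]
gripper_width: 0.4
time_s: 24.15
ee_pos: [601.7, 132.2, 15.4]
ee_rot: [-180.0, -0.0, 99.6]
force: [-0.3, 0.5, 0.8]
gripper_width: 0.4
time_s: 24.78
ee_pos: [604.9, 133.0, 126.3]
ee_rot: [179.4, -0.0, 99.6]
force: [0.6, -0.6, 0.9]
gripper_width: 0.2
[604.91565391 132.99879558 126.27237105] [ 0.59866397 -0.6201317   0.88163562]
```

View pics/w9.png

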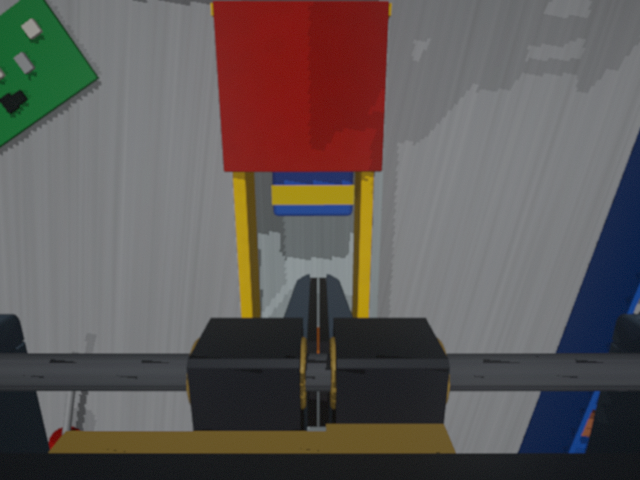

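View pics/s9c.png

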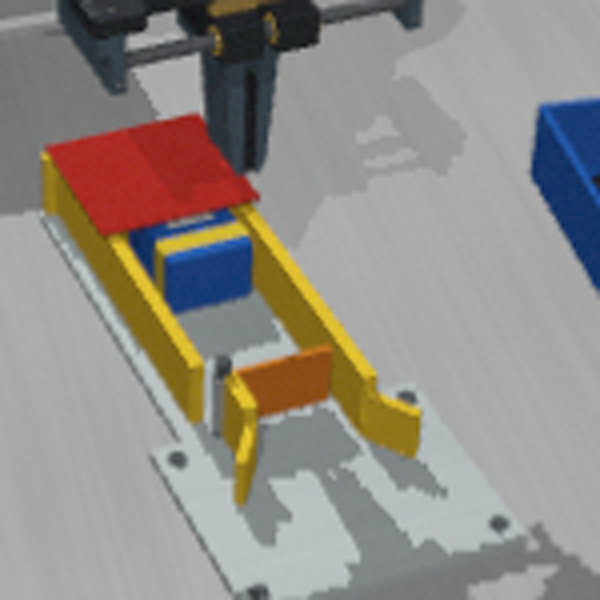

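The side view shows the flap shut and the pack behind it, partly under the hood. I'll lift higher, then check the whole bench.

```bash
python3 -m creep '[[1,0,0,-40,0,0,0],[1,0,0,-40,0,0,0],[1,0,0,0,0,0,0],[1,0,0,0,0,0,0],[1,0,0,0,0,0,0]]'
python3 - <<'E'
from h import *
g=grab_frame("side");cv2.imwrite("pics/s10.png",g["frame"][:,:,::-1])
a=cv2.imread("pics/side0.png").astype(int); b=g["frame"][:,:,::-1].astype(int)
for n,(u,v,w,h) in dict(charger=(285,365,65,48),board_b=(428,318,48,32),watch_b=(455,378,55,38),driver=(260,275,30,75)).items():
    print(n,np.abs(a-b)[v:v+h,u:u+w].mean().round(1))
E
```

```text
time_s: 25.5
ee_pos: [600.6, 132.0, 198.3]
ee_rot: [-179.8, 0.0, 99.6]
force: [0.5, -1.1, -0.7]
gripper_width: 0.5
charger 2.7
board_b 20.0
watch_b 15.3
driver 2.6
```

View pics/s10.png

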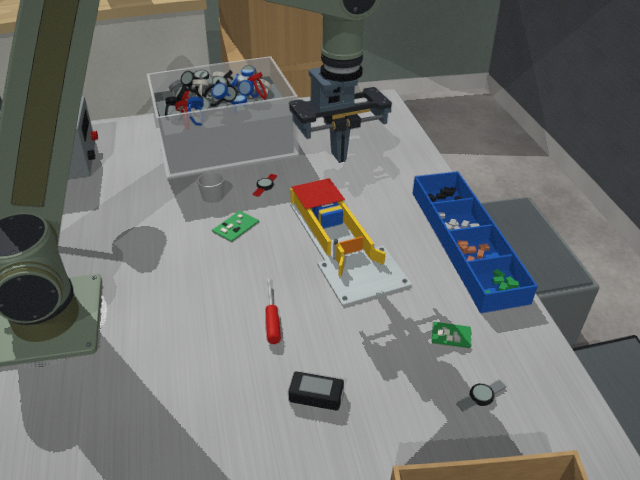

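The charger at (316,390), both boards, both watches, the driver and the cup sit at the same pixels as at the start. The differences at board_b and watch_b are the arm's shadow. Handing in.

```bash
python3 -c "
from workcell import *
print(job_done())"
```

```text
the job is handed in; nothing more can be done
None
```

I handed the job in at about 25.5 s of the 72 s allowed. The pack is through the gate with the flap shut behind it; no verdict was reported.

- **Placing:** I set the pack flat and lengthwise on the deck, about 2 mm left of the lane centre. I then pushed it through the flap with the closed fingers.
- **Buffer:** Sliding drag was steady at about 5 N. The force rose by about 4 N with the pack's nose at roughly chute x = 176–178 mm (estimated, not measured). I pressed about 4 mm further and held it for about 1 s; the total force was 10–11.5 N. I then backed off and lifted straight up.
- **Last checks:** The side view shows the flap shut and the pack partly under the hood, with the gripper clear above it. The charger, boards, watches, driver and cup look to be where they started.
- **Disagreement:** An image-difference check came out high at board_b and watch_b. The picture shows the arm's shadow near them and no visible shift.
- **Not seen:** The buffer under the hood is hidden, so its position and how far it was pressed come only from force and arm position.

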